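# Gauge the blind ferrules

### The arm

A 7-joint arm with a two-finger parallel gripper is mounted at the origin on the work surface. World frame = base frame: x ahead of the robot, y to its left, z up, the work surface at z = 0. Lengths are in m, angles in degrees, forces in N, time in s.
With the tool pointing down it reaches from about 0.425 to 0.875 m from the base axis. Payload 4.7 kg.
Tool frame: the origin (TCP) lies on the centre line of the jaws, within the pads' length; the fingertips stand 17 mm ahead of it and the grasp point (between the pads) lies 2 mm behind it; z points along the fingers, y is the line along which they close (so a half turn about z gives the same grasp; the last joint's range is limited). The gripper opens to 87 mm and grips with 3 to 60 N. Pads are 19 mm wide; open, the fingers measure 117 mm over their backs; the gripper's body (75 mm by 190 mm) begins 51 mm behind the grasp point.
Start: joints at [77.011, 18.392, -4.016, 83.108, 1.295, 78.541, -3.26], TCP at [0.155, -0.631, 0.24] pointing down, gripper open.
Joint ranges: [-163.93, 163.93], [-17.29, 119.83], [-79.2, 71.16], [3.27, 140.29], [-89.18, 269.18], [5.43, 117.66], [-154.24, 154.24]. Speed limits (degrees/s): [147.25, 147.25, 180, 180, 180, 180, 180].

### API

Orientations are given as [roll, pitch, yaw] about the fixed x, y, z axes, in that order (R = Rz(yaw) Ry(pitch) Rx(roll)).
In Python, from cell import env, read_camera gives the robot as it stands.
- The arm moves only by the shell command python3 -m jog 'ROWS' [FORCE]. ROWS is JSON, a list of rows, each a list of 5 numbers: the opening, from 0 (shut) to 1 (fully open), then the shift along the tool's x, y, z each as a share of 0.02 m, from -1 to 1, then the turn about the tool's z as a share of 45 degrees, from -1 to 1. In form: [[gripper, x, y, z, yaw], ...]. A call has 1 to 12 rows; each row shifts and turns the commanded pose from where the row before left it, along the tool's axes as they then stand; what a row does not reach is not made up. A row lasts 1/12 s, in which the tool goes at most 41.7 mm and 7.16 degrees, less where a joint would pass 70% of its speed; a pose out of reach is approached as far as the arm can. A call with a number of a shift or a turn outside -1 to 1 is refused whole. A call with a gripper value outside its range is refused whole. The fingers move at their own pace and stop on an object; FORCE is the grip in N (left out, the last holds). Time passes only in rows, so rows that do not move let the fingers close. It gives the time, the measured TCP pose, the force, the opening and the grip force at its end, in the units of the state.
- env.get_obs(): the state, without advancing time (a new reading comes with each control period).
- read_camera(name): name is "scene" or "top" or "wrist"; returns a dict with "color" (420x560x3 uint8, red, green, blue), "range_z" (420x560 float32, m along the optical axis (not along the pixel's ray), 0 where there is no reading), "mtx" (3x3 intrinsics, pixels), "k1" (the pictures are not rectified: a ray, as slopes to the right and down, at radius r is drawn at 1 + k1 r^2 times it, then the intrinsics apply), "world_from_camera" (4x4, takes a point from camera to world coordinates); the wrist camera has in their place "T_tool_cam" (4x4, takes a point from camera to tool coordinates, whose origin is the TCP and whose axes are the flange's). Camera axes: x right, y down, z forward; pixel columns grow to the right and rows downward; lengths in m; the calibration is good to about 2 mm. A picture is of the moment at which its call begins: read the wrist's pose just before it.
- env.sign_off(): hands the job in; it is judged then, once.
The state is a dict: "time_s": time; "qpos": joint angles; "joint_velocities": joint speeds; "effort": joint torques, N m; "tool_pos": TCP position; "tool_rot": TCP orientation; "force": force on the tool from outside, world axes, zero at the start; "wrist_torque": the same for the moment, N m; "grip_width": finger opening in m; "grasp_force": force on a finger pad.
Only numpy, scipy, OpenCV 4.12 (cv2) and the standard library are available. Lean on these libraries where they do the work, as an engineer would, in place of code of your own. Each camera call takes 0.05 s, during which the arm holds its last target. There are 200 camera calls.

### The job

Take the cover off the gauge pin and stand it upright on the bare bench, clear of the gauge and the tray. Try the ferrules mouth down on the pin, without forcing them: just one of the three slides on until its rim rests on the base plate. Leave that one fully home on the pin, put the two that stop short in the reject tray, and leave the other things on the bench where they are.

Things in the scene. Friction and masses are not known exactly. Their poses are not given: they have to be found in the camera images.
- gauge: pin gauge fixed to the bench: dark steel plate 90 x 90 x 12 mm with an upright steel pin, 18 mm diameter, in its middle; the pin rises 38 mm above the plate and its last 5 mm taper to 10 mm diameter. Under the cover at first. Origin: centre of the plate's underside. More than 120 N on it counts as forcing
- gauge_seat (a point): point on the pin's axis at the plate's top face (12 mm above the bench), z up: the clear ferrule slides on until its rim rests on the plate here; a blocked one stops with its rim about 17 mm above it
- cover: grey plastic dust cover standing over the pin on the base plate: cylinder 50 mm diameter, 62 mm tall, closed top (upper 20 mm solid), open below with a 44 mm bore 42 mm deep, about 0.08 kg. Origin: centre of its bottom rim; z up. Bare bench for it lies beyond the gauge (+x side): its centre 155 mm farther out than the gauge's
- ferrule_1: blind ferrule 1 of three that look alike: aluminium cylinder 36 mm diameter, 64 mm tall, 0.12 kg, top closed (upper 22 mm solid), standing mouth down on the bench; 20.5 mm bore opens downward. One of the three is clear; the bores of the other two are blocked inside. Which one changes from start to start and cannot be seen. Origin: centre of the bottom rim; z up
- ferrule_2: blind ferrule 2 of three that look alike: aluminium cylinder 36 mm diameter, 64 mm tall, 0.12 kg, top closed (upper 22 mm solid), standing mouth down on the bench; 20.5 mm bore opens downward. One of the three is clear; the bores of the other two are blocked inside. Which one changes from start to start and cannot be seen. Origin: centre of the bottom rim; z up
- ferrule_3: blind ferrule 3 of three that look alike: aluminium cylinder 36 mm diameter, 64 mm tall, 0.12 kg, top closed (upper 22 mm solid), standing mouth down on the bench; 20.5 mm bore opens downward. One of the three is clear; the bores of the other two are blocked inside. Which one changes from start to start and cannot be seen. Origin: centre of the bottom rim; z up
- tray: reject tray fixed to the bench: shallow open white box 130 (x) x 200 (y) x 30 mm high, walls and floor 5 mm, empty; two ferrules fit side by side along y. Origin: centre of its underside; z up
- glue: bystander: white glue bottle, 52 mm diameter, 150 mm tall, standing; origin: centre of its foot
- offcut: bystander: wood offcut 70 x 45 x 18 mm lying flat; origin: centre of its underside
- screwdriver: bystander: screwdriver lying along x beside the ferrules; lower than 35 mm
- brush: bystander: hand brush lying on the bench beyond the tray; lower than 45 mm
- tape: bystander: cardboard ring (tape core) 100 mm diameter, 24 mm high, lying flat; origin: centre of its underside
Things that resemble listed ones, but are neither listed nor needed, are in the scene too. Leave any blue or purple look-alike of the ferrule_3 alone.

How it is judged:
By the outcome, as a careful person would: the job done as asked, in the order asked, and still so for the second after the job is handed in, with the robot touching nothing.
It also fails if it takes over 72 s, if anything falls off the work surface, if the arm or the gripper's body presses on something with over 40 N, if the wrist force passes 120 N, or if a joint passes its speed limit or range.

## Working session

There is one attempt and no reset: what is moved stays moved. The work goes in short steps, Python scripts to look and compute and a shell command to move; the robot and the scene stay as the last step left them, time stands still between calls to the robot, and variables do not carry over. Pictures are saved under pics/ and viewed, at most 10 in all, crops included, and the job is handed in when it is done.

```bash
ls; mkdir -p pics
python3 - <<'E'
from cell import env, read_camera
import cv2,numpy as np,pickle
print(env.get_obs())
for n in ("scene","top"):
    d=read_camera(n); pickle.dump(d,open(f"{n}.pkl","wb")); cv2.imwrite(f"pics/{n}0.png",d["color"][:,:,::-1])
    print(n,d["mtx"],d["k1"],d["world_from_camera"])
E
```

```text
pics
{'time_s': 0.0, 'qpos': array([77.01144191, 18.43980371, -4.0148153 , 83.17564098,  1.294047  ,
       78.54050307, -3.25954768]), 'joint_velocities': array([ 0.04170714, -0.03685509, -0.00368823,  0.01915959,  0.0057371 ,
        0.03217181, -0.02697981]), 'effort': array([-6.56831662e-05, -4.91285026e+01, -4.03842526e-01, -3.12530172e+01,
       -6.41525583e-02,  4.36874852e-02,  1.77534671e-04]), 'tool_pos': array([ 0.15483179, -0.63074791,  0.23844647]), 'tool_rot': array([-1.79889240e+02,  5.06880621e-03,  1.37979115e+01]), 'force': array([ 0.82431298, -0.01997678, -0.17621595]), 'wrist_torque': array([-0.03328557,  0.0077016 , -0.00971319]), 'grasp_force': 0.0, 'grip_width': 0.08705250254277072}
scene [[471.04061696   0.         280.83473739]
 [  0.         471.04061696 207.48012521]
 [  0.           0.           1.        ]] -0.07135732773620423 [[ 0.31415471  0.81079399 -0.4938825   1.09054259]
 [ 0.94932877 -0.26333286  0.17155377 -0.18604049]
 [ 0.00903928 -0.52275129 -0.85243732  0.97883103]
 [ 0.          0.          0.          1.        ]]
top [[432.88803029   0.         278.93418109]
 [  0.         432.88803029 206.38169664]
 [  0.           0.           1.        ]] -0.09993602186021523 [[ 0.01122507 -0.99739029  0.07132041  0.49857825]
 [-0.99991183 -0.01069021  0.00787677 -0.00476515]
 [-0.00709378 -0.07140253 -0.99742236  1.03586732]
 [ 0.          0.          0.          1.        ]]
```

View pics/top0.png

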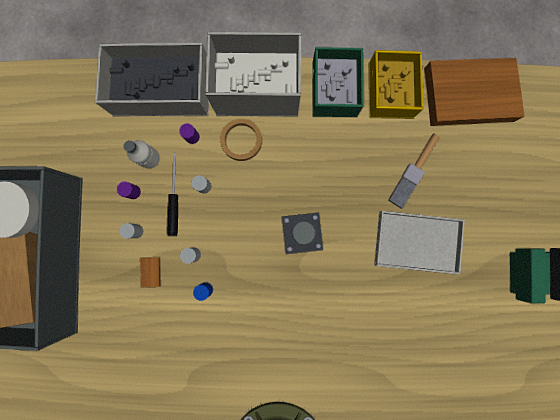

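View pics/scene0.png

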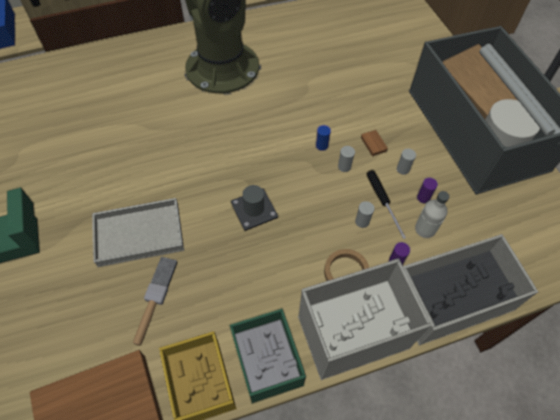

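The top view shows the gauge with cover at (302,233), the tray at (419,242), and grey ferrules at (201,184), (131,231) and (190,255). The look-alikes are blue (203,292) and purple (189,133) and (128,190); only the three bare-aluminium ones fit "aluminium". Next I'll measure and confirm in a crop.

```bash
cat > h.py <<'E'
import numpy as np, cv2
def cloud(d, W=None):
    """HxWx3 world points"""
    h,w=d["range_z"].shape
    u,v=np.meshgrid(np.arange(w),np.arange(h))
    p=np.stack([u,v],-1).reshape(-1,1,2).astype(np.float64)
    s=cv2.undistortPoints(p,d["mtx"],np.array([d["k1"],0,0,0,0.]))[:,0]
    z=d["range_z"].reshape(-1,1)
    P=np.hstack([s*z,z]); T=d["world_from_camera"] if W is None else W
    P=P@T[:3,:3].T+T[:3,3]; P[z[:,0]==0]=np.nan
    return P.reshape(h,w,3)
def top(P,c,r,zlo,zhi):
    """centre of the points within r of c (xy) and between heights"""
    m=(np.hypot(P[...,0]-c[0],P[...,1]-c[1])<r)&(P[...,2]>zlo)&(P[...,2]<zhi)
    q=P[m]
    if len(q)<5: return None
    (cx,cy),rad=cv2.minEnclosingCircle(q[:,:2].astype(np.float32))
    return np.round(np.r_[q.mean(0),cx,cy,rad,len(q)],4)
E
python3 - <<'E'
import pickle; from h import *
D={n:pickle.load(open(n+".pkl","rb")) for n in("top","scene")}
C={n:cloud(D[n]) for n in D}
px=dict(cover=(302,233),fA=(201,184),fB=(130,231),fC=(190,255),blue=(203,291),pur1=(189,133),pur2=(127,190),glue=(131,146),offcut=(150,272),green=(528,275),tape=(223,140),handle=(172,215),brush=(405,187),bin=(45,260))
for k,(u,v) in px.items():
    p=C["top"][v,u]; print(k,p.round(4))
    if k in("cover","fA","fB","fC"):
        for n in C: print("  ",n,top(C[n],p[:2],.05,p[2]-.006,p[2]+.006))
for k,c in dict(TL=(380,216),TR=(462,219),BL=(376,270),BR=(459,272)).items(): print(k,C["top"][c[1],c[0]].round(3))
print("plate corners",[C["top"][v,u].round(3) for u,v in((284,217),(320,214),(288,252),(321,249))])
a=cv2.resize(D["top"]["color"][110:310,100:330],None,fx=3,fy=3,interpolation=cv2.INTER_CUBIC)[:,:,::-1]
cv2.imwrite("pics/crop1.png",a)
E
```

```text
cover [ 0.5087 -0.0489  0.0758]
   top [ 5.096e-01 -5.090e-02  7.430e-02  5.093e-01 -5.110e-02  2.490e-02
  3.930e+02]
   scene [ 5.113e-01 -5.470e-02  7.410e-02  5.100e-01 -5.470e-02  2.600e-02
  3.240e+02]
fA [0.6168 0.18   0.0662]
   top [6.202e-01 1.845e-01 6.430e-02 6.203e-01 1.846e-01 1.810e-02 1.940e+02]
   scene [6.217e-01 1.831e-01 6.370e-02 6.205e-01 1.824e-01 1.920e-02 1.710e+02]
fB [0.5083 0.3418 0.0623]
   top [5.099e-01 3.475e-01 6.430e-02 5.095e-01 3.481e-01 1.760e-02 1.820e+02]
   scene [5.119e-01 3.457e-01 6.380e-02 5.097e-01 3.471e-01 1.990e-02 1.420e+02]
fC [0.4565 0.2009 0.0673]
   top [4.549e-01 2.069e-01 6.460e-02 4.552e-01 2.069e-01 1.840e-02 1.920e+02]
   scene [4.566e-01 2.046e-01 6.410e-02 4.558e-01 2.045e-01 1.890e-02 1.360e+02]
blue [0.3764 0.1706 0.0644]
pur1 [0.7347 0.2113 0.0651]
pur2 [0.6019 0.3513 0.0647]
glue [0.6853 0.314  0.1538]
offcut [0.4129 0.3051 0.0219]
green [ 0.4197 -0.5452  0.1111]
tape [0.7276 0.138  0.0255]
handle [0.5477 0.2543 0.0277]
brush [ 0.6209 -0.2966  0.0173]
bin [0.4434 0.4924 0.1539]
TL [ 0.551 -0.236  0.017]
TR [ 0.547 -0.442  0.001]
BL [ 0.423 -0.229  0.003]
BR [ 0.421 -0.42   0.032]
plate corners [array([ 0.547, -0.009,  0.013]), array([ 0.555, -0.095, -0.001]), array([ 0.464, -0.019,  0.011]), array([ 0.472, -0.097,  0.012])]
```

View pics/crop1.png

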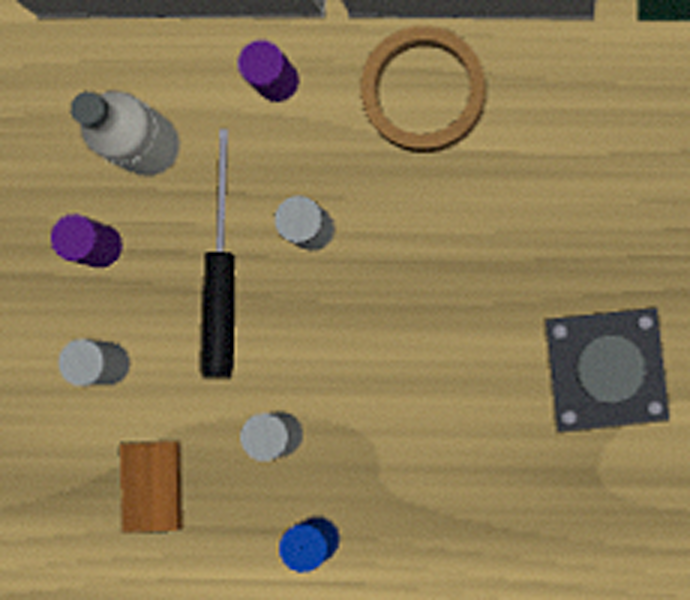

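The crop shows the three grey ferrules at (298,220), (80,362) and (264,437), all bare aluminium, 18 mm radius and 64 mm tall. Purple is at (262,65) and (75,240), blue at (303,545). The cover sits on the plate at (611,369). Heights all check out, so I'll move towards the gauge, turning to yaw 90 (tool x = world y, tool y = world x).

```bash
python3 -m jog '[[1,1,0,0,-0.141],[1,1,0,0,-0.141],[1,1,0,0,-0.141],[1,1,0,0,-0.141],[1,1,0,0,-0.141],[1,1,0,0,-0.141],[1,1,0,0,-0.141],[1,1,0,0,-0.141],[1,1,0,0,-0.141],[1,1,0,0,-0.141],[1,1,0,0,-0.141],[1,1,0,0,-0.141]]' 20
```

```text
time_s: 1.1
tool_pos: [0.3027, -0.4625, 0.2389]
tool_rot: [-180.0, -0.1, 90.3]
force: [-0.3, 0.2, 0.1]
grip_width: 0.0871
grasp_force: 0.0
```

```bash
python3 -m jog '[[1,1,0.8,0,0],[1,1,0.8,0,0],[1,1,0.8,0,0],[1,1,0.8,0,0],[1,1,0.8,0,0],[1,1,0.8,0,0],[1,1,0.8,0,0],[1,1,0.8,0,0],[1,1,0.8,0,0],[1,1,0.8,0,0],[1,1,0.8,0,0],[1,1,0.8,0,0]]'
python3 -m jog '[[1,1,0.2,0,0],[1,1,0.2,0,0],[1,1,0.2,0,0],[1,1,0.2,0,0],[1,1,0.2,0,0],[1,1,0.2,0,0],[1,0.9,0.2,0,0],[1,0.9,0.2,0,0],[1,0,0,0,0],[1,0,0,0,0]]'
cat >> h.py <<'E'
from scipy.spatial.transform import Rotation as Rot
def wrist(name=None):
    """wrist picture with its world cloud, and the state"""
    from cell import env, read_camera
    o=env.get_obs(); d=read_camera("wrist")
    T=np.eye(4); T[:3,:3]=Rot.from_euler("xyz",o["tool_rot"],degrees=True).as_matrix(); T[:3,3]=o["tool_pos"]
    d["world_from_camera"]=T@d["T_tool_cam"]
    if name: cv2.imwrite(f"pics/{name}.png",d["color"][:,:,::-1])
    return d,cloud(d),o
E
python3 - <<'E'
from h import *
d,P,o=wrist("w1"); print(o["time_s"],o["tool_pos"],d["T_tool_cam"].round(3))
print(top(P,(.51,-.0525),.06,.068,.080))
m=(P[...,2]>.006)&(P[...,2]<.018)&(np.hypot(P[...,0]-.51,P[...,1]+.0525)<.075)
print(len(P[m]), cv2.minAreaRect(P[m][:,:2].astype(np.float32)))
E
```

```text
time_s: 2.1
tool_pos: [0.4947, -0.2229, 0.2392]
tool_rot: [-180.0, -0.0, 89.9]
force: [0.6, -1.1, -0.6]
grip_width: 0.0871
grasp_force: 0.0
time_s: 2.93
tool_pos: [0.5264, -0.0672, 0.2393]
tool_rot: [-180.0, 0.0, 90.1]
force: [-0.1, -0.6, -0.1]
grip_width: 0.087
grasp_force: 0.0
2.9333 [ 0.52637082 -0.06722338  0.23929563] [[ 0.001 -0.964 -0.265  0.072]
 [ 1.     0.001 -0.001 -0.002]
 [ 0.001 -0.265  0.964 -0.146]
 [ 0.     0.     0.     1.   ]]
[ 5.089e-01 -5.170e-02  7.430e-02  5.089e-01 -5.240e-02  2.510e-02
  2.321e+03]
4259 ((0.5087556838989258, -0.05227608606219292), (0.09022370725870132, 0.0901893675327301), 6.8271565437316895)
```

View pics/w1.png

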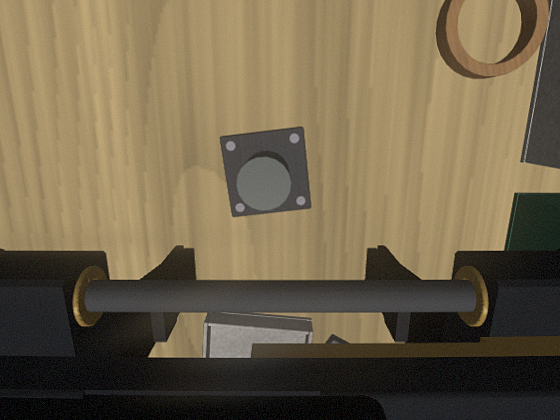

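The wrist view shows the cover at (265,183) in the middle of the plate. The plate measures 90.2 mm square with its centre at (0.509,-0.052), so I'll grasp there.

```bash
python3 -m jog '[[1,0.37,-0.44,1,0],[1,0.37,-0.43,1,0],[1,0,0,1,0],[1,0,0,1,0],[1,0,0,1,0],[1,0,0,1,0],[1,0,0,1,0],[1,0,0,1,0],[1,0,0,1,0],[1,0,0,0.3,0],[1,0,0,0,0]]'
python3 -m jog '[[0.3,0,0,0,0],[0.3,0,0,0,0],[0.3,0,0,0,0],[0.3,0,0,0,0],[0.3,0,0,0,0],[0.3,0,0,0,0],[0.3,0,0,0,0]]' 20
```

```text
time_s: 3.9
tool_pos: [0.5074, -0.0545, 0.0518]
tool_rot: [-179.8, -0.0, 89.8]
force: [-0.3, -0.8, 0.0]
grip_width: 0.0873
grasp_force: 0.0
time_s: 4.48
tool_pos: [0.5096, -0.0534, 0.054]
tool_rot: [179.9, 0.0, 89.9]
force: [0.2, -0.0, 1.4]
grip_width: 0.052
grasp_force: 20.0
```

```bash
python3 -m jog '[[0.3,0,0,-1,0],[0.3,0,0,-1,0],[0.3,0,0,-1,0],[0.3,0,1,0,0],[0.3,0,1,0,0],[0.3,0,1,0,0],[0.3,0,1,0,0],[0.3,0,1,0,0],[0.3,0,1,0,0],[0.3,0,1,0,0],[0.3,0,0.75,0,0],[0.3,0,0,1,0]]'
python3 -m jog '[[0.3,0,0,1,0],[0.3,0,0,0.8,0],[0.3,0,0,0.3,0],[0.3,0,0,0.3,0],[0.3,0,0,0.1,0],[0.3,0,0,0,0],[0.3,0,0,0,0]]'
```

```text
time_s: 5.48
tool_pos: [0.6694, -0.0531, 0.0968]
tool_rot: [179.5, -0.0, 89.9]
force: [0.6, 0.4, -1.0]
grip_width: 0.0527
grasp_force: 20.0
time_s: 6.07
tool_pos: [0.6647, -0.0535, 0.0445]
tool_rot: [179.9, 0.0, 89.9]
force: [-0.6, -0.6, -1.9]
grip_width: 0.0522
grasp_force: 20.0
```

```bash
python3 -m jog '[[0.3,0,0,0.1,0],[0.3,0,0,0.05,0],[0.3,0,0,0,0],[0.3,0,0,0,0]]'
```

```text
time_s: 6.4
tool_pos: [0.6649, -0.0535, 0.042]
tool_rot: [179.9, 0.0, 89.9]
force: [-1.2, -0.8, 5.3]
grip_width: 0.0522
grasp_force: 20.0
```

```bash
python3 -m jog '[[1,0,0,0,0],[1,0,0,0,0],[1,0,0,0,0],[1,0,0,-1,0],[1,0,0,-1,0],[1,0,0,-1,0],[1,0,0,-1,0],[1,0,-1,-1,0],[1,0,-1,-1,0],[1,0,-1,-1,0],[1,0,-1,0,0],[1,0,-1,0,0]]'
python3 -m jog '[[1,0,-1,0,0],[1,0,-1,0,0],[1,0,-0.5,0,0],[1,0,0,0,0],[1,0,0,0,0],[1,0,0,0,0]]'
python3 - <<'E'
from h import *
d,P,o=wrist("w2"); print(o["time_s"],o["tool_pos"])
print("pin",top(P,(.509,-.052),.03,.044,.056), top(P,(.509,-.052),.03,.02,.056))
print("cover",top(P,(.664,-.053),.05,.056,.068))
m=(P[...,2]>.006)&(P[...,2]<.018)&(np.hypot(P[...,0]-.51,P[...,1]+.0525)<.075)
print(len(P[m]), cv2.minAreaRect(P[m][:,:2].astype(np.float32)))
E
```

```text
time_s: 7.4
tool_pos: [0.564, -0.0532, 0.1817]
tool_rot: [179.9, 0.0, 89.9]
force: [0.5, 0.2, -0.9]
grip_width: 0.0869
grasp_force: 0.0
time_s: 7.9
tool_pos: [0.5148, -0.0533, 0.1807]
tool_rot: [179.9, 0.0, 89.9]
force: [0.2, -0.2, -0.4]
grip_width: 0.0869
grasp_force: 0.0
7.9 [ 0.51483362 -0.05334749  0.18066806]
pin [ 5.089e-01 -5.140e-02  4.850e-02  5.092e-01 -5.240e-02  9.200e-03
  3.420e+02] [ 5.091e-01 -4.990e-02  4.440e-02  5.090e-01 -5.230e-02  9.200e-03
  4.540e+02]
cover [ 6.612e-01 -5.160e-02  6.210e-02  6.625e-01 -5.280e-02  2.580e-02
  3.080e+03]
8562 ((0.5088870525360107, -0.05222994089126587), (0.0901603102684021, 0.09014911204576492), 6.705692768096924)
```

View pics/w2.png

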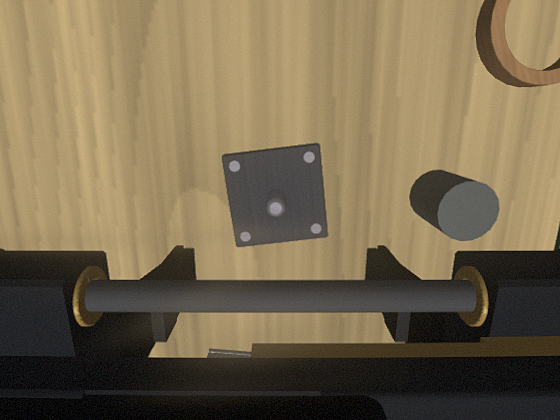

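The pin is bare at (275,208), centred at (0.509,-0.052), and the cover stands at (468,210). Now to ferrule C.

```bash
python3 -m jog '[[1,1,-0.45,0,0],[1,1,-0.45,0,0],[1,1,-0.45,0,0],[1,1,-0.45,0,0],[1,1,-0.45,0,0],[1,1,-0.45,0,0],[1,1,0,0,0],[1,1,0,0,0],[1,1,0,0,0],[1,1,0,0,0],[1,1,0,0,0],[1,1,0,0,0]]'
python3 -m jog '[[1,0.8,0,0,0],[1,0,0,0,0],[1,0,0,0,0]]'
python3 - <<'E'
from h import *
d,P,o=wrist("w3"); print(o["time_s"],o["tool_pos"])
for n,c in dict(A=(.6205,.184),B=(.51,.347),C=(.4555,.2055)).items(): print(n,top(P,c,.04,.058,.070))
E
```

```text
time_s: 8.95
tool_pos: [0.4609, 0.1883, 0.1807]
tool_rot: [180.0, -0.1, 90.0]
force: [0.4, 0.5, 0.8]
grip_width: 0.0873
grasp_force: 0.0
time_s: 9.2
tool_pos: [0.4605, 0.2039, 0.1804]
tool_rot: [-180.0, -0.1, 90.1]
force: [-0.8, -0.2, 1.0]
grip_width: 0.0869
grasp_force: 0.0
9.2 [0.46049015 0.20391386 0.18044698]
A [6.172e-01 1.878e-01 6.390e-02 6.188e-01 1.859e-01 1.880e-02 1.481e+03]
B [5.075e-01 3.437e-01 6.420e-02 5.080e-01 3.482e-01 1.820e-02 1.745e+03]
C [4.546e-01 2.079e-01 6.430e-02 4.547e-01 2.071e-01 1.810e-02 1.592e+03]
```

```bash
python3 -m jog '[[1,0.16,-0.29,1,0],[1,0,0,1,0],[1,0,0,1,0],[1,0,0,1,0],[1,0,0,1,0],[1,0,0,1,0],[1,0,0,0.8,0],[1,0,0,0,0],[0.2,0,0,0,0],[0.2,0,0,0,0],[0.2,0,0,0,0],[0.2,0,0,0,0]]' 20
python3 -m jog '[[0.2,0,0,0,0],[0.2,0,0,0,0],[0.2,0,0,0,0],[0.2,0,0,0,0]]' 30
```

```text
time_s: 10.25
tool_pos: [0.4556, 0.206, 0.0457]
tool_rot: [179.9, -0.0, 89.9]
force: [0.2, -1.0, 0.2]
grip_width: 0.068
grasp_force: 0.0
time_s: 10.58
tool_pos: [0.4547, 0.2059, 0.0447]
tool_rot: [180.0, 0.0, 89.9]
force: [1.2, 0.3, -0.7]
grip_width: 0.0415
grasp_force: 0.0
```

```bash
python3 -m jog '[[0.2,0,0,0,0],[0.2,0,0,0,0],[0.2,0,0,0,0],[0.2,0,0,-1,0],[0.2,0,0,-1,0],[0.2,0,0,-1,0],[0.2,-0.97,0,-1,0],[0.2,-1,0.5,0,0],[0.2,-1,0.5,0,0],[0.2,-1,0.5,0,0],[0.2,-1,0.5,0,0],[0.2,-1,0.5,0,0]]' 30
python3 -m jog '[[0.2,-1,0.21,0,0],[0.2,-1,0,0,0],[0.2,-1,0,0,0],[0.2,-1,0,0,0],[0.2,-1,0,0,0],[0.2,-1,0,0,0],[0.2,-1,0,0,0],[0.2,0,0,0,0],[0.2,0,0,0,0],[0.2,0,0,0,0]]'
```

```text
time_s: 11.58
tool_pos: [0.5043, 0.0854, 0.1242]
tool_rot: [-180.0, 0.0, 89.9]
force: [0.4, 0.4, -0.8]
grip_width: 0.0353
grasp_force: 30.0
time_s: 12.42
tool_pos: [0.5082, -0.0526, 0.1243]
tool_rot: [-180.0, -0.0, 90.0]
force: [0.6, -0.0, -0.6]
grip_width: 0.0356
grasp_force: 30.0
```

Run:
```python
from h import *
d,P,o=wrist("w4"); print(o["time_s"],o["tool_pos"],o["tool_rot"])
for z in (.12,.135): print(top(P,o["tool_pos"][:2],.03,z,z+.015))
from cell import read_camera
d=read_camera("scene"); cv2.imwrite("pics/s2.png",cv2.resize(d["color"][150:270,190:350],None,fx=4,fy=4)[:,:,::-1])
```

```text
12.4167 [ 0.50823556 -0.05256839  0.12426966] [-1.79963975e+02 -4.62536589e-02  8.99643202e+01]
[ 5.066e-01 -3.950e-02  1.280e-01  5.069e-01 -4.190e-02  2.670e-02
  1.521e+03]
[ 5.065e-01 -4.830e-02  1.429e-01  5.080e-01 -4.380e-02  2.780e-02
  3.747e+03]
```

```bash
python3 -m jog '[[0.2,-0.045,0.04,1,0],[0.2,0,0,0.3,0],[0.2,0,0,0.2,0],[0.2,0,0,0.2,0],[0.2,0,0,0.2,0],[0.2,0,0,0.1,0],[0.2,0,0,0,0],[0.2,0,0,0,0]]'
```

```text
time_s: 13.18
tool_pos: [0.5097, -0.0542, 0.0848]
tool_rot: [180.0, -0.0, 89.9]
force: [-0.2, 0.3, -1.9]
grip_width: 0.0354
grasp_force: 30.0
```

```bash
python3 -m jog '[[0.2,0,0,0.2,0],[0.2,0,0,0.15,0],[0.2,0,0,0.1,0],[0.2,0,0,0.1,0],[0.2,0,0,0.05,0],[0.2,0,0,0,0],[0.2,0,0,0,0]]'
```

```text
time_s: 13.77
tool_pos: [0.5098, -0.0544, 0.0735]
tool_rot: [180.0, 0.0, 89.9]
force: [-1.2, 0.5, 6.9]
grip_width: 0.0358
grasp_force: 30.0
```

```bash
python3 -m jog '[[0.2,0,0,0.08,0],[0.2,0,0,0,0],[0.2,0,0,0,0]]'
```

```text
time_s: 14.02
tool_pos: [0.5099, -0.0543, 0.0733]
tool_rot: [-180.0, 0.1, 89.9]
force: [-5.5, 0.7, 18.5]
grip_width: 0.0355
grasp_force: 30.0
```

Ferrule C stops firm with its rim at 29 mm, so it is blocked and goes to the tray.

```bash
python3 -m jog '[[0.2,0,0,-0.2,0],[0.2,0,0,-1,0],[0.2,0,0,-1,0],[0.2,-1,0,-0.5,0],[0.2,-1,0,0,0],[0.2,-1,0,0,0],[0.2,-1,0,0,0]]'
python3 - <<'E'
import pickle; from h import *
D={n:pickle.load(open(n+".pkl","rb")) for n in("top","scene")}
for n in D:
    P=cloud(D[n]); m=(P[...,0]>.39)&(P[...,0]<.59)&(P[...,1]<-.2)&(P[...,1]>-.46)&(P[...,2]>.024)&(P[...,2]<.04)
    m=cv2.morphologyEx(m.astype(np.uint8),cv2.MORPH_OPEN,np.ones((1,1)))>0
    q=P[m]; print(n,len(q),np.percentile(q,[2,98],axis=0).round(3), cv2.minAreaRect(q[:,:2].astype(np.float32)))
E
```

```text
time_s: 14.6
tool_pos: [0.5085, -0.1355, 0.1248]
tool_rot: [-179.9, 0.0, 89.9]
force: [0.2, -0.4, -1.2]
grip_width: 0.0357
grasp_force: 30.0
top 651 [[ 0.418 -0.432  0.025]
 [ 0.56  -0.228  0.033]] ((0.49015337228775024, -0.3300725817680359), (0.20185628533363342, 0.13030190765857697), 83.9150161743164)
scene 734 [[ 0.421 -0.432  0.024]
 [ 0.563 -0.229  0.033]] ((0.4918375313282013, -0.33135178685188293), (0.20091676712036133, 0.13430577516555786), 84.39385986328125)
```

```bash
python3 -m jog '[[0.2,-1,-0.2,0,0],[0.2,-1,-0.2,0,0],[0.2,-1,-0.2,0,0],[0.2,-1,-0.2,0,0],[0.2,-1,-0.2,0,0],[0.2,-1,-0.1,0,0],[0.2,-1,0,0,0],[0.2,-1,0,0,0],[0.2,-1,0,0,0],[0.2,-1,0,0,0],[0.2,-1,0,0.5,0],[0.2,-1,0,1,0]]'
python3 -m jog '[[0.2,0,0,1,0],[0.2,0,0,0.8,0],[0.2,0,0,0.2,0],[0.2,0,0,0.15,0],[0.2,0,0,0.1,0],[0.2,0,0,0,0],[0.2,0,0,0,0]]'
```

```text
time_s: 15.6
tool_pos: [0.4878, -0.3765, 0.0965]
tool_rot: [179.9, 0.2, 89.9]
force: [0.4, 0.6, -0.3]
grip_width: 0.0357
grasp_force: 30.0
time_s: 16.18
tool_pos: [0.4876, -0.3745, 0.051]
tool_rot: [179.9, 0.1, 90.0]
force: [0.4, 0.2, -0.3]
grip_width: 0.0355
grasp_force: 30.0
```

```bash
python3 -m jog '[[0.2,0,0,0.08,0],[0.2,0,0,0.02,0],[0.2,0,0,0,0]]'
```

```text
time_s: 16.43
tool_pos: [0.4878, -0.3749, 0.0497]
tool_rot: [179.9, 0.1, 89.9]
force: [-1.6, 1.3, 5.2]
grip_width: 0.0354
grasp_force: 30.0
```

```bash
python3 -m jog '[[1,0,0,0,0],[1,0,0,0,0],[1,0,0,0,0],[1,0,0,-1,0],[1,0,0,-1,0],[1,0,0,-1,0],[1,0,0,-1,0],[1,1,0,-1,0],[1,1,0,-1,0],[1,1,0,-0.5,0],[1,1,0,0,0],[1,1,0.3,0,0]]'
python3 -m jog '[[1,1,0.3,0,0],[1,1,0.3,0,0],[1,1,0.3,0,0],[1,1,0.3,0,0],[1,1,0.3,0,0],[1,1,0.3,0,0],[1,1,0.3,0,0],[1,1,0.3,0,0],[1,1,0.3,0,0],[1,1,0.3,0,0],[1,1,0.3,0,0],[1,1,0.3,0,0]]'
python3 -m jog '[[1,1,0.3,0,0],[1,1,0.3,0,0],[1,1,0.3,0,0],[1,1,0.3,0,0],[1,1,0.3,0,0],[1,1,0.3,0,0],[1,1,0.3,0,0],[1,1,0.3,0,0],[1,1,0.3,0,0],[1,1,0,0,0],[1,0.9,0,0,0],[1,0,0,0,0]]'
python3 -m jog '[[1,0,0,0,0],[1,0,0,0,0]]'
python3 - <<'E'
from h import *
d,P,o=wrist("w5"); print(o["time_s"],o["tool_pos"])
for n,c in dict(A=(.6195,.185),B=(.51,.347)).items(): print(n,top(P,c,.04,.058,.070))
E
```

```text
time_s: 17.43
tool_pos: [0.4926, -0.2741, 0.1788]
tool_rot: [180.0, 0.1, 89.9]
force: [0.2, -0.5, -0.7]
grip_width: 0.0867
grasp_force: 0.0
time_s: 18.43
tool_pos: [0.5654, -0.0336, 0.1777]
tool_rot: [-180.0, 0.0, 89.9]
force: [-0.3, 0.5, -0.3]
grip_width: 0.087
grasp_force: 0.0
time_s: 19.43
tool_pos: [0.6181, 0.189, 0.1778]
tool_rot: [-179.9, -0.2, 90.3]
force: [-1.4, 0.6, 0.5]
grip_width: 0.0867
grasp_force: 0.0
time_s: 19.6
tool_pos: [0.6197, 0.1823, 0.1775]
tool_rot: [-180.0, 0.1, 89.9]
force: [-0.2, 0.0, 0.3]
grip_width: 0.0868
grasp_force: 0.0
19.6 [0.6197122  0.18234941 0.17753367]
A [6.192e-01 1.862e-01 6.430e-02 6.193e-01 1.856e-01 1.810e-02 1.621e+03]
B [5.097e-01 3.316e-01 6.190e-02 5.083e-01 3.331e-01 8.200e-03 8.800e+01]
```

```bash
python3 -m jog '[[1,0.16,-0.02,1,0],[1,0,0,1,0],[1,0,0,1,0],[1,0,0,1,0],[1,0,0,1,0],[1,0,0,1,0],[0.2,0,0,0.65,0],[0.2,0,0,0,0],[0.2,0,0,0,0],[0.2,0,0,0,0],[0.2,0,0,0,0],[0.2,0,0,0,0]]' 30
python3 -m jog '[[0.2,0,0,0,0],[0.2,0,0,0,0],[0.2,0,0,0,0],[0.2,0,0,0,0]]' 30
```

```text
time_s: 20.65
tool_pos: [0.6201, 0.1869, 0.0464]
tool_rot: [179.9, -0.0, 89.9]
force: [1.0, -0.5, 0.0]
grip_width: 0.055
grasp_force: 0.0
time_s: 20.98
tool_pos: [0.6198, 0.1868, 0.0455]
tool_rot: [179.9, -0.0, 89.9]
force: [1.8, -0.4, 1.3]
grip_width: 0.0357
grasp_force: 30.0
```

```bash
python3 -m jog '[[0.2,0,0,-1,0],[0.2,0,0,-1,0],[0.2,0,0,-1,0],[0.2,-0.9,0,-1,0],[0.2,-1,-0.5,0,0],[0.2,-1,-0.5,0,0],[0.2,-1,-0.5,0,0],[0.2,-1,-0.5,0,0],[0.2,-1,-0.5,0,0],[0.2,-1,-0.5,0,0],[0.2,-1,-0.5,0,0],[0.2,-1,-0.5,0,0]]'
python3 -m jog '[[0.2,-1,-0.5,0,0],[0.2,-1,-0.5,0,0],[0.2,-1,-0.5,0,0],[0.2,0,0,0,0],[0.2,0,0,0,0],[0.2,0,0,0,0]]'
```

```text
time_s: 21.98
tool_pos: [0.5379, 0.0079, 0.1246]
tool_rot: [-179.9, 0.0, 90.0]
force: [-0.6, -0.8, -1.5]
grip_width: 0.0356
grasp_force: 30.0
time_s: 22.48
tool_pos: [0.509, -0.0505, 0.1249]
tool_rot: [180.0, -0.0, 90.0]
force: [-0.6, -0.1, -1.1]
grip_width: 0.0359
grasp_force: 30.0
```

```bash
python3 -m jog '[[0.2,-0.03,0,1,0],[0.2,0,0,0.3,0],[0.2,0,0,0.2,0],[0.2,0,0,0.2,0],[0.2,0,0,0.2,0],[0.2,0,0,0.1,0],[0.2,0,0,0,0],[0.2,0,0,0,0]]'
```

```text
time_s: 23.15
tool_pos: [0.5096, -0.0513, 0.0852]
tool_rot: [179.9, -0.0, 90.0]
force: [2.1, 1.3, -2.6]
grip_width: 0.0361
grasp_force: 30.0
```

```bash
python3 -m jog '[[0.2,0,0,0.2,0],[0.2,0,0,0.15,0],[0.2,0,0,0.1,0],[0.2,0,0,0.1,0],[0.2,0,0,0.1,0],[0.2,0,0,0,0],[0.2,0,0,0,0]]'
```

```text
time_s: 23.73
tool_pos: [0.5096, -0.0515, 0.072]
tool_rot: [179.9, -0.0, 90.0]
force: [5.0, 1.2, -2.6]
grip_width: 0.0358
grasp_force: 30.0
```

```bash
python3 -m jog '[[0.2,0,0.02,0.1,0],[0.2,0,0,0.1,0],[0.2,0,0,0.1,0],[0.2,0,0,0.1,0],[0.2,0,0,0,0],[0.2,0,0,0,0]]'
```

```text
time_s: 24.23
tool_pos: [0.5097, -0.0516, 0.0637]
tool_rot: [180.0, -0.0, 89.9]
force: [5.1, 1.5, -0.6]
grip_width: 0.0357
grasp_force: 30.0
```

```bash
python3 -m jog '[[0.2,0,0.02,0.1,0],[0.2,0,0,0.1,0],[0.2,0,0,0.07,0],[0.2,0,0,0.05,0],[0.2,0,0,0.04,0],[0.2,0,0,0,0],[0.2,0,0,0,0]]'
```

```text
time_s: 24.82
tool_pos: [0.5099, -0.0515, 0.0574]
tool_rot: [180.0, 0.0, 90.0]
force: [1.6, 3.1, 7.5]
grip_width: 0.0357
grasp_force: 30.0
```

Rim at 12 mm with contact, so ferrule A is home. I'll release it, look, and fetch B.

```bash
python3 -m jog '[[1,0,0,0,0],[1,0,0,0,0],[1,0,0,0,0],[1,0,0,-1,0],[1,0,0,-1,0],[1,0,0,-1,0],[1,0,0,-1,0],[1,0,0,-1,0],[1,0,0,-1,0],[1,0,0,0,0],[1,0,0,0,0]]'
python3 - <<'E'
from h import *
d,P,o=wrist("w6"); print(o["time_s"],o["tool_pos"])
print(top(P,(.509,-.052),.04,.065,.1))
E
python3 -m jog '[[1,1,0,0,0],[1,1,0,0,0],[1,1,0,0,0],[1,1,0,0,0],[1,1,0,0,0],[1,1,0,0,0],[1,1,0,0,0],[1,1,0,0,0],[1,1,0,0,0],[1,1,0,0,0],[1,1,0,0,0],[1,1,0,0,0]]'
python3 -m jog '[[1,1,0,0,0],[1,1,0,0,0],[1,1,0,0,0],[1,1,0,0,0],[1,1,0,0,0],[1,1,0,0,0],[1,1,0,0,0],[1,0.9,0,0,0],[1,0,0,0,0],[1,0,0,0,0],[1,0,0,0,0]]'
python3 - <<'E'
from h import *
d,P,o=wrist("w7"); print(o["time_s"],o["tool_pos"])
print(top(P,(.509,.348),.04,.058,.070))
E
```

```text
time_s: 25.73
tool_pos: [0.5091, -0.0526, 0.1767]
tool_rot: [-179.9, 0.1, 89.9]
force: [-0.0, -0.5, -0.3]
grip_width: 0.0863
grasp_force: 0.0
25.7333 [ 0.50905502 -0.05260601  0.17666725]
[ 5.077e-01 -5.150e-02  7.590e-02  5.077e-01 -5.270e-02  1.800e-02
  1.817e+03]
time_s: 26.78
tool_pos: [0.5086, 0.1882, 0.1746]
tool_rot: [-179.8, 0.1, 89.9]
force: [-0.3, 0.6, -0.2]
grip_width: 0.0869
grasp_force: 0.0
time_s: 27.7
tool_pos: [0.5098, 0.3447, 0.1751]
tool_rot: [-179.9, 0.1, 89.9]
force: [-0.5, -0.3, -0.2]
grip_width: 0.0873
grasp_force: 0.0
27.7 [0.50977422 0.34472484 0.17514882]
[5.085e-01 3.499e-01 6.420e-02 5.085e-01 3.490e-01 1.800e-02 1.652e+03]
```

A's top reads 76 mm (12 + 64), so it is fully home. Grasp B.

```bash
python3 -m jog '[[1,0.2,-0.06,1,0],[1,0,0,1,0],[1,0,0,1,0],[1,0,0,1,0],[1,0,0,1,0],[1,0,0,1,0],[0.2,0,0,0.5,0],[0.2,0,0,0,0],[0.2,0,0,0,0],[0.2,0,0,0,0],[0.2,0,0,0,0],[0.2,0,0,0,0]]' 30
python3 -m jog '[[0.2,0,0,0,0],[0.2,0,0,0,0],[0.2,0,0,0,0],[0.2,0,0,0,0]]' 30
```

```text
time_s: 28.75
tool_pos: [0.5097, 0.3506, 0.048]
tool_rot: [179.9, -0.0, 89.9]
force: [-0.2, 0.2, -0.7]
grip_width: 0.0551
grasp_force: 0.0
time_s: 29.08
tool_pos: [0.5096, 0.3503, 0.0472]
tool_rot: [179.9, -0.0, 89.9]
force: [1.3, -0.6, 2.2]
grip_width: 0.0354
grasp_force: 31.3
```

```bash
python3 -m jog '[[0.2,0,0,-1,0],[0.2,0,0,-1,0],[0.2,0,0,-1,0],[0.2,0,0,-1,0],[0.2,0,0,-1,0],[0.2,0,0,-1,0],[0.2,-0.8,0,0,0],[0.2,-1,0,0,0],[0.2,-1,0,0,0],[0.2,-1,0,0,0],[0.2,-1,0,0,0],[0.2,-1,0,0,0]]'
python3 -m jog '[[0.2,-1,0,0,0],[0.2,-1,0,0,0],[0.2,-1,0,0,0],[0.2,-1,0,0,0],[0.2,-1,0,0,0],[0.2,-1,0,0,0],[0.2,-1,0,0,0],[0.2,-1,0,0,0],[0.2,-1,0,0,0],[0.2,-1,0,0,0],[0.2,-1,0,0,0],[0.2,-1,0,0,0]]'
python3 -m jog '[[0.2,-1,-0.1,0,0],[0.2,-1,-0.1,0,0],[0.2,-1,-0.1,0,0],[0.2,-1,-0.1,0,0],[0.2,-1,-0.1,0,0],[0.2,-1,-0.1,0,0],[0.2,-1,-0.1,0,0],[0.2,-1,0,0,0],[0.2,-1,0,0,0],[0.2,-1,0,0,0],[0.2,-1,0,0,0],[0.2,-1,0,0,0]]'
python3 -m jog '[[0.2,-1,0,0,0],[0.2,-1,0,0,0],[0.2,-1,0,0,0],[0.2,0,0,0,0],[0.2,0,0,0,0]]'
```

```text
time_s: 30.08
tool_pos: [0.5082, 0.2332, 0.1663]
tool_rot: [-179.9, 0.0, 90.0]
force: [0.7, 0.5, 0.3]
grip_width: 0.0353
grasp_force: 31.2
time_s: 31.08
tool_pos: [0.508, -0.0065, 0.1665]
tool_rot: [-180.0, 0.0, 90.0]
force: [0.6, -0.1, -1.2]
grip_width: 0.0352
grasp_force: 31.2
time_s: 32.08
tool_pos: [0.4939, -0.2463, 0.1664]
tool_rot: [-180.0, -0.0, 90.0]
force: [0.1, 0.1, -1.0]
grip_width: 0.0354
grasp_force: 31.2
time_s: 32.5
tool_pos: [0.4937, -0.3073, 0.1663]
tool_rot: [-180.0, -0.0, 89.8]
force: [-0.1, 0.3, -1.5]
grip_width: 0.0354
grasp_force: 31.2
```

```bash
python3 -m jog '[[0.2,1,0,0,0],[0.2,0,0,1,0],[0.2,0,0,1,0],[0.2,0,0,1,0],[0.2,0,0,1,0],[0.2,0,0,1,0],[0.2,0,0,0.3,0],[0.2,0,0,0.2,0],[0.2,0,0,0.1,0],[0.2,0,0,0,0],[0.2,0,0,0,0]]'
```

```text
time_s: 33.42
tool_pos: [0.4951, -0.2859, 0.0559]
tool_rot: [179.9, 0.1, 90.0]
force: [0.2, 0.2, -1.0]
grip_width: 0.0353
grasp_force: 31.2
```

Rim is at 8.7 mm, about 3.7 mm to go.

```bash
python3 -m jog '[[0.2,0,0,0.1,0],[0.2,0,0,0.07,0],[0.2,0,0,0.04,0],[0.2,0,0,0,0],[0.2,0,0,0,0]]'
```

```text
time_s: 33.83
tool_pos: [0.4949, -0.2862, 0.0521]
tool_rot: [180.0, 0.1, 89.9]
force: [-2.0, 1.1, 7.0]
grip_width: 0.0353
grasp_force: 31.4
```

```bash
python3 -m jog '[[1,0,0,0,0],[1,0,0,0,0],[1,0,0,0,0],[1,0,0,-1,0],[1,0,0,-1,0],[1,0,0,-1,0],[1,0,0,-1,0],[1,0,0,-1,0],[1,0,0,-1,0],[1,0,0,-1,0],[1,-1,-1,0,0],[1,-1,-1,0,0]]'
python3 -m jog '[[1,-1,-0.5,0,0],[1,-1,-0.5,0,0],[1,-1,0,0,0],[1,-1,0,0,0],[1,-1,0,0,0],[1,-1,0,0,0],[1,-1,0,0,0],[1,0,0,0,0],[1,0,0,0,0]]'
python3 - <<'E'
from cell import read_camera; import cv2,numpy as np
from h import *
a=[read_camera(n) for n in("top","scene")]
cv2.imwrite("pics/end.png",np.vstack([cv2.resize(a[0]["color"][100:320,90:490],(545,300)),a[1]["color"][120:400,:545]])[:,:,::-1])
P=cloud(a[0])
for k,c,z in(("A",(.51,-.053),.076),("cover",(.664,-.053),.062),("C",(.487,-.375),.069),("B",(.495,-.286),.069)): print(k,top(P,c,.04,z-.006,z+.006),top(cloud(a[1]),c,.04,z-.006,z+.006))
E
```

```text
time_s: 34.83
tool_pos: [0.4559, -0.3248, 0.1922]
tool_rot: [179.8, 0.1, 90.2]
force: [-0.7, -1.1, -0.3]
grip_width: 0.0866
grasp_force: 0.0
time_s: 35.58
tool_pos: [0.4334, -0.4666, 0.1898]
tool_rot: [-180.0, -0.1, 89.8]
force: [0.8, 0.1, 0.1]
grip_width: 0.0871
grasp_force: 0.0
A [ 5.082e-01 -5.160e-02  7.620e-02  5.084e-01 -5.150e-02  1.780e-02
  2.020e+02] [ 5.11e-01 -5.51e-02  7.57e-02  5.10e-01 -5.54e-02  1.89e-02  1.76e+02]
cover [ 6.630e-01 -5.120e-02  6.200e-02  6.635e-01 -5.110e-02  2.520e-02
  3.750e+02] [ 6.654e-01 -5.490e-02  6.200e-02  6.645e-01 -5.410e-02  2.630e-02
  4.000e+02]
C [ 4.874e-01 -3.720e-01  6.820e-02  4.874e-01 -3.722e-01  1.840e-02
  2.010e+02] [ 4.895e-01 -3.745e-01  6.870e-02  4.891e-01 -3.743e-01  1.970e-02
  1.990e+02]
B [ 4.935e-01 -2.855e-01  6.860e-02  4.932e-01 -2.863e-01  1.840e-02
  2.000e+02] [ 4.958e-01 -2.888e-01  6.870e-02  4.942e-01 -2.885e-01  1.970e-02
  1.890e+02]
```

View pics/end.png

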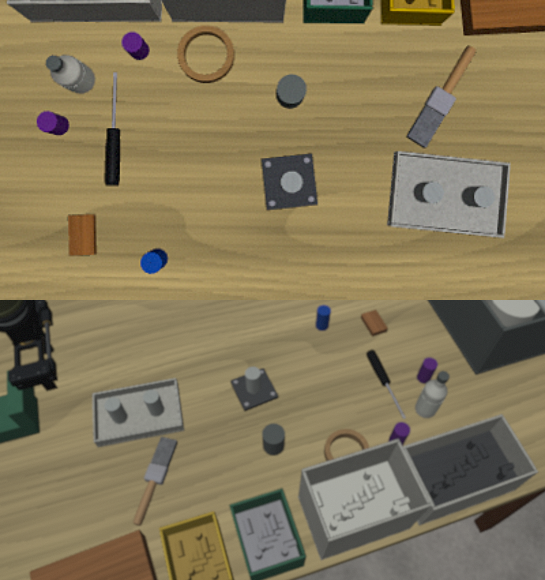

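The end picture shows the clear ferrule on the pin (291,182), the cover upright (291,90), and both rejects standing in the tray (429,192) and (475,196). The bystanders haven't moved.

```bash
python3 -c "
from cell import env
print(env.sign_off())"
```

```text
the job is handed in; nothing more can be done
None
```

The job is handed in at about 36 s: the cover stands upright on the bench, the clear ferrule is fully home on the pin, and the other two are in the reject tray; the second reject wasn't tried on the pin, since only one could fit and the clear one was already on.

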